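# Slide the camera up to the stop on the focus rail

## Robot

A 7-joint arm with a two-finger parallel gripper is mounted at the origin on the work surface. World frame = base frame: x ahead of the robot, y to its left, z up, the work surface at z = 0. Lengths are in m, angles in rad, forces in N, time in s.
With the tool pointing down it reaches from about 0.35 to 0.9 m from the base axis. Payload 8.1 kg.
Tool frame: the origin (TCP) lies midway between the tips of the shut fingers; the grasp point (between the pads) lies 19 mm behind it; z points along the fingers, y is the line along which they close (so a half turn about z gives the same grasp; the last joint's range is limited). The gripper opens to 92 mm and grips with 3 to 60 N. Pads are 19 mm wide; open, the fingers measure 130 mm over their backs; the gripper's body (75 mm by 190 mm) begins 47 mm behind the grasp point.
Start: joints at [-1.259, 0.434, 0.025, 1.573, -0.012, 1.134, -0.075], TCP at [0.252, 0.572, 0.227] pointing down, gripper open.
Joint ranges: [-2.62, 2.62], [-0.44, 2.09], [-1.27, 1.32], [0.08, 2.57], [-1.32, 4.46], [0.12, 2], [-2.74, 2.74]. Speed limits (rad/s): [2.22, 2.22, 3.01, 3.01, 3.14, 3.14, 3.14].

## Interface

Orientations are given as a 3x3 rotation matrix whose columns are the frame's x, y, z axes.
In Python, from rig import sensors, vision, close_job gives the robot as it stands. The module is installed in compiled form; this text tells all that it offers.
- The arm moves only by the tool servo_tool, never from a script. Its argument "rows" is a list of rows, each an object with "dp": the shift along the tool's x, y, z in units of 25 mm (1.0 is 25 mm), a list of three; "roll": the turn about the tool's z in units of 8 degrees (1.0 is 8 degrees). A call has exactly 5 rows; each row shifts and turns the commanded pose from where the row before left it, along the tool's axes as they then stand; what a row does not reach is not made up. A row lasts 1/10 s, in which the tool goes at most 50 mm and 8.59 degrees, less where a joint would pass 70% of its speed; a pose out of reach is approached as far as the arm can. A call is refused whole if a number of a shift passes 1 or a number of a turn 1, either way. A call with a gripper value outside its range is refused whole. "hand" is the finger opening in mm, from 0 to 91.8, set as the call begins (left out, the last holds). The fingers move at their own pace and stop on an object; "squeeze" is the grip in N (left out, the last holds). Time passes only in rows, so rows that do not move let the fingers close, or fill a call up. It gives the time, the measured TCP pose, the force, the opening and the grip force at its end, in the units of the state.
- sensors.get_obs(): the state, without advancing time (a new reading comes with each control period).
- vision.capture(name): name is "side" or "top"; returns the picture (400x640x3 uint8, blue, green, red); there is no depth.
- vision.camera_model(name): a dict with "intrinsics" (3x3 intrinsics, pixels), "extrinsics" (4x4, takes a point from camera to world coordinates). Camera axes: x right, y down, z forward; pixel columns grow to the right and rows downward; lengths in m; the calibration is good to about 2 mm. A picture is of the moment at which its call begins. camera_model takes no time and is no camera call.
- close_job(): hands the job in; it is judged then, once.
The state is a dict: "clock": time; "joint_pos": joint angles; "qvel": joint speeds; "tau": joint torques, N m; "position": TCP position; "orientation": TCP orientation; "wrist_force": force on the tool from outside, world axes, zero at the start; "torque": the same for the moment, N m; "finger_gap": opening from 0.0 (shut) to 1.0 (fully open); "grasp_force": force on a finger pad.
Only numpy, scipy, OpenCV 4.12 (cv2) and the standard library are available. Lean on these libraries where they do the work, as an engineer would, in place of code of your own. Each camera call takes 0.05 s, during which the arm holds its last target. There are 200 camera calls.

## Task

Bring the camera on the focus rail up to its set distance: with the fingertips press down the ribbed thumb pad in the middle of the carriage so that the brake lets go and, keeping the pad down, slide the carriage gently along the rail until its front end is right up against the marked stop block. Then lift off so that the pad springs up and the brake holds it there. Do not grasp or lift anything, do not touch the camera or force the carriage along with the brake on, and leave the stop and the things lying around the rail where they are.

Things in the scene. Friction and masses are not known exactly. Their poses are not given: they have to be found in the camera images.
- rail: Camera focus rail fixed to the bench: slotted aluminium profile 50 mm wide, 500 mm long, its top 42 mm above the bench, on two black feet, with a paper scale on its top. Origin on the bench under the rail's middle; its y axis runs along the rail towards the end that carries an upright 130 x 105 mm chequered test chart (4 mm thick, 257 mm from the origin, top edge 119 mm above the bench); z is up. The carriage is pushed towards +y, towards the chart.
- carriage (a joint): Dark steel carriage, 72 mm wide and 150 mm long, its top face 66 mm above the bench, sliding on the rail. Value: position of its middle along the rail's y from the rail's middle, m. About 0.5 kg. Held by a spring brake that takes about 15 N along the rail before it slips; with the pad down it slides with about 2 N.
- release (a joint): Ribbed black thumb pad in a pocket in the carriage's middle, 40 mm across the rail, 44 mm along it, its top 3 mm above the carriage's top face. Value: how far it is pressed down, 0 (up, brake on) to 0.006 m (bottom). 10 N start it, 15 N reach the bottom; from 1.5 mm down the brake is off (level with the face will do), and it comes on when the pad springs up. A fingertip pressing it grips it and carries the carriage along.
- pad_top (a point): Centre of the thumb pad's top face (69 mm above the bench when up). A moving point: it rides with the carriage and sinks as the pad is pressed.
- nose (a point): Centre of the carriage's flat front (+y) end face, 75 mm ahead of the pad's centre, 52 mm above the bench. This face meets the stop.
- stop_face (a point): Centre of the face of the marked stop that looks at the carriage, 52 mm above the bench; its axes are the rail's. The stop is an aluminium clamp block on the rail between the carriage and the chart, 60 mm wide, 22 mm along the rail, top 67.5 mm above the bench, with a dark index line and a diamond mark on top and a round clamping screw at its -x side. It holds firm up to about 50 N. The carriage is home when the nose touches this face.
- camera: Small board camera on a bracket on the front end of the carriage, looking at the chart: 38 mm wide, from 46 to 72 mm ahead of the pad's centre, its top 107 mm above the bench. Its origin is the bracket's tilt screw, 52 mm ahead of the pad's centre and 77 mm above the bench. Rides with the carriage; not to be touched.
- wheel: Loose model-car wheel with black tyre lying flat, 66 mm across, 26 mm high, origin under its centre. Leave alone.
- screwdriver: Loose screwdriver, 150 mm long, lying about along the rail on the robot's side of it. Leave alone.
- lens: Loose small black lens standing upright, 28 mm across, 30 mm high, origin under its centre. Leave alone.
- partsbox: Loose small cardboard box, 70 x 110 x 45 mm high, origin under its centre. Leave alone.

How it is judged:
On the way, in this order (a step that is already met when the one before it is completed fails the run):
1. the thumb pad is pressed down while the carriage is still well short of the stop (value of joint release above 0.0015 m and y of nose in the frame of stop_face below -0.05 m), for 0.1 s.
2. the carriage comes up against the stop with the pad still pressed (y of nose in the frame of stop_face above -0.003 m and value of joint release above 0.0015 m), for 0.1 s.
At the end, for the whole second after the job is handed in: The carriage's front face is within 3 mm of the stop's face and at rest, the thumb pad is up (less than 1 mm down), the stop is within 4 mm and each loose thing within 20 mm of where it was (y of nose in the frame of stop_face between -0.003 and 0.003 m and value of joint release below 0.001 m and velocity of joint carriage between -0.005 and 0.005 m/s and distance of stop_face from where it was at the start of the episode below 0.004 m and distance of each of wheel, screwdriver, lens, partsbox from where it was at the start of the episode below 0.02 m); the robot touches nothing.
It fails at once if the carriage is forced along (over 15 mm/s) with the pad not pressed (value of joint release below 0.0005 m and (velocity of joint carriage above 0.015 m/s or velocity of joint carriage below -0.015 m/s)).
It fails at once if the carriage is flung (over 0.4 m/s) (velocity of joint carriage above 0.4 m/s or velocity of joint carriage below -0.4 m/s).
It fails at once if the camera is touched (contact force between any of the fingers, the arm and camera above 1 N).
It fails at once if the rail or carriage is pressed or shoved with more than 60 N (contact force between the fingers and rail above 60 N).
It fails at once if the stop is shifted by more than 4 mm, or a loose thing is moved by more than 20 mm or lifted (distance of stop_face from where it was at the start of the episode above 0.004 m or distance of any of wheel, screwdriver, lens, partsbox from where it was at the start of the episode above 0.02 m or height (world z) of any of wheel, screwdriver, lens, partsbox above 0.02 m).
It also fails if it takes over 35 s, if anything falls off the work surface, if the arm or the gripper's body presses on something with over 40 N, if the wrist force passes 120 N, or if a joint passes its speed limit or range.

## Working session

There is one attempt and no reset: what is moved stays moved. The work goes in short steps, Python scripts to look and compute and a tool call to move; the robot and the scene stay as the last step left them, time stands still between calls to the robot, and variables do not carry over. Pictures are saved under pics/ and viewed, at most 10 in all, crops included, and the job is handed in when it is done.

Besides the shell and the picture viewer there is one more tool, called after "Request:" by a JSON object that holds its "op" and its "data". servo_tool: Moves the arm, as the interface text tells. Its arguments: {"type":"object","properties":{"rows":{"type":"array","items":{"type":"object","properties":{"dp":{"type":"array","items":{"type":"number"}},"roll":{"type":"number"}}}},"hand":{"type":"number"},"squeeze":{"type":"number"}},"required":["rows"]}

```bash
mkdir -p pics; python3 - <<'E'
from rig import sensors, vision
import cv2,numpy as np
for n in("side","top"):
    cv2.imwrite(f"pics/{n}0.png",vision.capture(n)); m=vision.camera_model(n); print(n,np.round(m["intrinsics"],1).tolist(),np.round(m["extrinsics"],3).tolist())
s=sensors.get_obs(); print(s["clock"],s["position"],np.round(s["orientation"],3).tolist(),s["finger_gap"])
E
```

```text
side [[373.0, 0.0, 318.4], [0.0, 373.0, 200.6], [0.0, 0.0, 1.0]] [[0.792, -0.44, 0.423, 0.31], [-0.61, -0.59, 0.529, -0.354], [0.017, -0.677, -0.736, 0.593], [0.0, 0.0, 0.0, 1.0]]
top [[405.0, 0.0, 324.8], [0.0, 405.0, 194.9], [0.0, 0.0, 1.0]] [[0.008, -0.992, 0.126, 0.514], [-1.0, -0.008, -0.003, -0.017], [0.004, -0.126, -0.992, 0.768], [0.0, 0.0, 0.0, 1.0]]
0.1 [0.25173484 0.5715409  0.22603187] [[-0.915, 0.403, -0.0], [0.403, 0.915, -0.001], [-0.0, -0.001, -1.0]] 1.0006772009977578
```

View pics/top0.png

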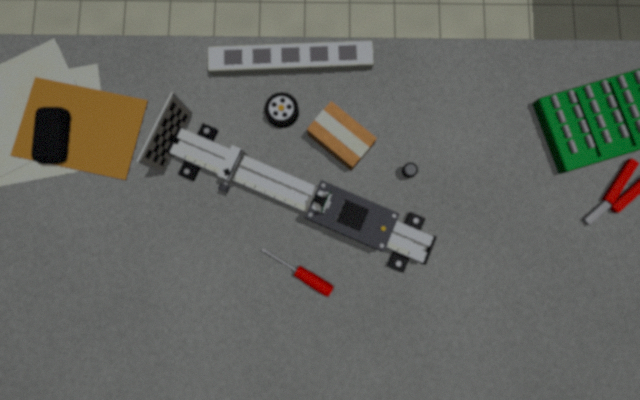

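View pics/side0.png

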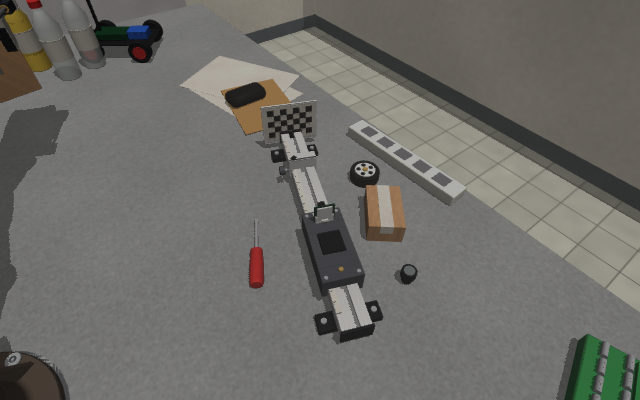

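The top view shows the pad near (352,215), the carriage from about (310,197) to (393,235), and the stop near (232,165). The chart is at upper left. I'll take a closer crop and measure the pad.

```bash
cat > h.py <<'E'
import numpy as np,cv2
from rig import vision,sensors
def ray(n,uv,z):
    m=vision.camera_model(n);K=np.array(m["intrinsics"]);T=np.array(m["extrinsics"])
    d=T[:3,:3]@np.linalg.solve(K,[uv[0],uv[1],1.]);o=T[:3,3]
    return o+d*(z-o[2])/d[2]
def pix(n,p):
    m=vision.camera_model(n);T=np.linalg.inv(m["extrinsics"]);q=np.array(m["intrinsics"])@(T[:3,:3]@p+T[:3,3]);return q[:2]/q[2]
def pad(im,roi,th):
    x0,y0,x1,y1=roi;g=cv2.cvtColor(im,cv2.COLOR_BGR2GRAY)[y0:y1,x0:x1]
    c,_=cv2.findContours((g<th).astype(np.uint8),cv2.RETR_EXTERNAL,cv2.CHAIN_APPROX_NONE)
    return [(np.round(np.array(r[0])+[x0,y0],1),np.round(r[1],1),round(r[2],1)) for k in c if cv2.contourArea(k)>80 for r in [cv2.minAreaRect(k)]]
E
python3 - <<'E'
from h import *
t=cv2.imread("pics/top0.png");s=cv2.imread("pics/side0.png")
g=cv2.cvtColor(t,cv2.COLOR_BGR2GRAY);print(g[215,330:378].tolist())
for th in(25,30,35,40):
    for n,im,roi in(("top",t,(333,195,374,236)),("side",s,(312,225,352,262))):
        for r in pad(im,roi,th): print(th,n,r,ray(n,r[0],.069).round(4))
cv2.imwrite("pics/c.png",cv2.resize(t[110:270,160:440],None,fx=2.85,fy=2.85,interpolation=cv2.INTER_CUBIC))
E
```

```text
[57, 58, 59, 55, 61, 62, 63, 60, 50, 33, 27, 23, 25, 22, 28, 21, 27, 23, 21, 24, 27, 30, 27, 29, 23, 27, 27, 27, 31, 23, 24, 27, 30, 30, 23, 30, 42, 51, 57, 58, 58, 59, 59, 64, 64, 61, 59, 61]
30 top (array([352.1, 215.1]), array([23.9, 22.1]), 23.2) [ 0.5681 -0.066   0.069 ]
35 top (array([352.3, 215.1]), array([24.6, 23.1]), 22.4) [ 0.5681 -0.0664  0.069 ]
35 side (array([330.9, 241.7]), array([21.6, 24.5]), 78.1) [ 0.5692 -0.0668  0.069 ]
40 top (array([352.3, 215.1]), array([25.3, 23.4]), 23.2) [ 0.5681 -0.0664  0.069 ]
40 side (array([331.2, 241.7]), array([21.8, 24.7]), 77.5) [ 0.5697 -0.0671  0.069 ]
```

View pics/c.png

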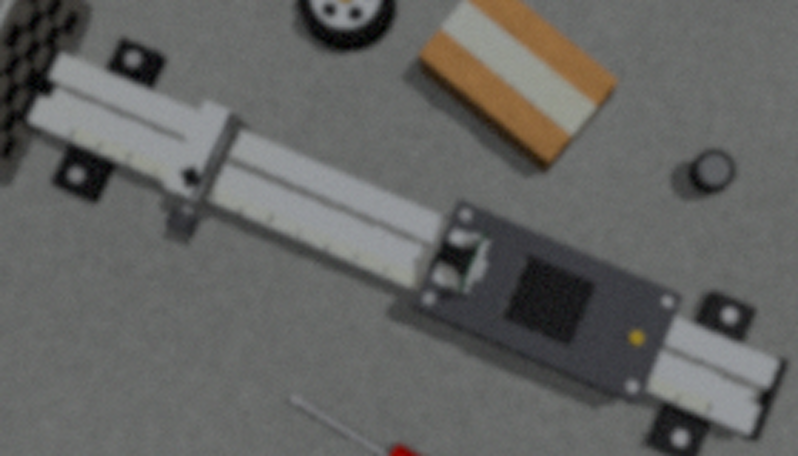

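The crop shows the stop's dark face centred near crop (212,152), and the carriage corners near (462,203), (678,296), (636,397) and (418,303). The slot runs from (40,85) to (765,388).

```bash
python3 - <<'E'
from h import *
f=lambda u,v,z:ray("top",(160+u/2.85,110+v/2.85),z)
a,b=f(765,388,.042),f(40,85,.042);d=b-a;print("slot",a.round(4),b.round(4),np.degrees(np.arctan2(d[1],d[0])))
C=[f(*p,.066) for p in((462,203),(678,296),(636,397),(418,303))];e=C[0]-C[1]+C[3]-C[2]
print("carr",np.mean(C,0).round(4),np.linalg.norm(e)/2,np.degrees(np.arctan2(e[1],e[0])))
u=d/np.linalg.norm(d);P=np.array([.5686,-.0665,.066])
for p in((228,112),(190,195),(212,152)):
    q=f(*p,.0675);print("stop",q.round(4),(q-P)@u, np.cross(u,q-P)[2])
print("camera", (f(458,262,.107)-P)@u,u, [np.cross(u,x-P)[2] for x in(a,b)])
E
```

```text
slot [ 0.5159 -0.2038  0.042 ] [0.706  0.2589 0.042 ] 67.66926829631454
carr [ 0.5685 -0.0666  0.066 ] 0.14356659442392267 67.04017606404075
stop [0.6831 0.1319 0.0675] 0.22702095409335193 -0.030508367656584726
stop [0.6308 0.1535 0.0675] 0.22707314324339262 0.026080920456780378
stop [0.6578 0.1409 0.0675] 0.22573117725953162 -0.003658097060456486
camera 0.05733094803942793 [0.37995236 0.92500606 0.        ] [np.float64(-0.0034138385639701507), np.float64(-0.0034138385639701507)]
```

Request:
{"op": "servo_tool", "data": {"rows": [{"dp":[-0.86,-0.75,0],"roll":-0.15},{"dp":[-0.86,-0.75,0],"roll":0},{"dp":[-0.86,-0.75,0],"roll":0},{"dp":[-0.86,-0.75,0],"roll":0},{"dp":[-0.86,-0.75,0],"roll":0}], "hand": 0, "squeeze": 10}}

```text
clock: 0.6
position: [0.3149, 0.4426, 0.2264]
orientation: [[-0.923, 0.384, -0.0], [0.384, 0.923, -0.001], [0.0, -0.001, -1.0]]
wrist_force: [0.3, 0.7, 1.0]
finger_gap: 0.617
grasp_force: 0.0
```

Request:
{"op": "servo_tool", "data": {"rows": [{"dp":[-0.86,-0.75,0],"roll":0},{"dp":[-0.86,-0.75,0],"roll":0},{"dp":[-0.86,-0.75,0],"roll":0},{"dp":[-0.86,-0.75,0],"roll":0},{"dp":[-0.86,-0.75,0],"roll":0}]}}

```text
clock: 1.1
position: [0.3781, 0.3148, 0.2265]
orientation: [[-0.923, 0.384, -0.0], [0.384, 0.923, -0.0], [0.0, -0.0, -1.0]]
wrist_force: [0.4, 0.8, 0.8]
finger_gap: 0.18
grasp_force: 0.0
```

Request:
{"op": "servo_tool", "data": {"rows": [{"dp":[-0.86,-0.75,0],"roll":0},{"dp":[-0.86,-0.75,0],"roll":0},{"dp":[-0.86,-0.75,0],"roll":0},{"dp":[-0.86,-0.75,0],"roll":0},{"dp":[-0.86,-0.75,0],"roll":0}]}}

```text
clock: 1.6
position: [0.4414, 0.1871, 0.2265]
orientation: [[-0.923, 0.384, -0.0], [0.384, 0.923, -0.0], [0.0, -0.0, -1.0]]
wrist_force: [0.6, -0.5, -0.4]
finger_gap: 0.006
grasp_force: 0.0
```

Request:
{"op": "servo_tool", "data": {"rows": [{"dp":[-0.86,-0.75,0],"roll":0},{"dp":[-0.86,-0.75,0],"roll":0},{"dp":[-0.86,-0.75,0],"roll":0},{"dp":[-0.86,-0.75,0],"roll":0},{"dp":[-0.86,-0.75,0],"roll":0}]}}

```text
clock: 2.1
position: [0.5046, 0.0593, 0.2265]
orientation: [[-0.923, 0.384, -0.0], [0.384, 0.923, -0.0], [0.0, -0.0, -1.0]]
wrist_force: [0.5, 0.9, 0.7]
finger_gap: 0.006
grasp_force: 0.0
```

Request:
{"op": "servo_tool", "data": {"rows": [{"dp":[-0.86,-0.74,0],"roll":0},{"dp":[-0.86,-0.74,0],"roll":0},{"dp":[-0.86,-0.74,0],"roll":0},{"dp":[-0.86,-0.74,0],"roll":0},{"dp":[-0.86,-0.74,0],"roll":0}]}}

```text
clock: 2.6
position: [0.5684, -0.0672, 0.2264]
orientation: [[-0.923, 0.384, -0.001], [0.384, 0.923, 0.0], [0.001, -0.0, -1.0]]
wrist_force: [-0.1, -0.1, -0.3]
finger_gap: 0.002
grasp_force: 0.0
```

Request:
{"op": "servo_tool", "data": {"rows": [{"dp":[0,0,0.8],"roll":0},{"dp":[0,0,0.8],"roll":0},{"dp":[0,0,0.8],"roll":0},{"dp":[0,0,0.8],"roll":0},{"dp":[0,0,0.8],"roll":0}]}}

```text
clock: 3.1
position: [0.5679, -0.0662, 0.1256]
orientation: [[-0.923, 0.384, -0.001], [0.384, 0.923, 0.0], [0.001, -0.0, -1.0]]
wrist_force: [0.3, 0.6, -0.3]
finger_gap: 0.01
grasp_force: 0.0
```

Request:
{"op": "servo_tool", "data": {"rows": [{"dp":[0,0,0.8],"roll":0},{"dp":[0,0,0.4],"roll":0},{"dp":[0,0,0.2],"roll":0},{"dp":[0,0,0],"roll":0},{"dp":[0,0,0],"roll":0}]}}

```text
clock: 3.6
position: [0.5687, -0.0663, 0.0924]
orientation: [[-0.923, 0.384, 0.001], [0.384, 0.923, 0.0], [-0.001, 0.0, -1.0]]
wrist_force: [-0.0, 0.3, -0.3]
finger_gap: 0.007
grasp_force: 0.0
```

```bash
python3 - <<'E'
from h import *
print(sensors.get_obs()["position"])
t=vision.capture("top");s=vision.capture("side")
cv2.imwrite("pics/d.png",np.hstack([cv2.resize(t[140:280,260:440],(400,311)),cv2.resize(s[150:310,250:400],(400,427))[:311]]))
cv2.imwrite("pics/top1.png",t);cv2.imwrite("pics/side1.png",s)
E
```

```text
[ 0.5687338  -0.0663231   0.09240862]
```

View pics/d.png

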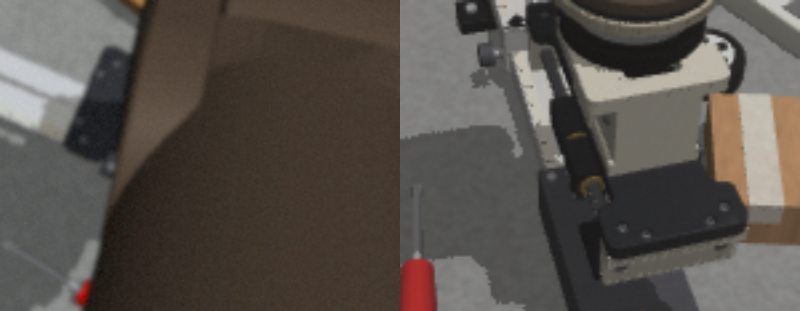

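The gripper hides the pad in both views, and nothing is in contact yet. I'll go down slowly and watch the force.

Request:
{"op": "servo_tool", "data": {"rows": [{"dp":[0,0,0.4],"roll":0},{"dp":[0,0,0.3],"roll":0},{"dp":[0,0,0.16],"roll":0},{"dp":[0,0,0.08],"roll":0},{"dp":[0,0,0],"roll":0}]}}

```text
clock: 4.2
position: [0.5679, -0.0662, 0.0683]
orientation: [[-0.923, 0.384, -0.001], [0.384, 0.923, 0.0], [0.001, 0.0, -1.0]]
wrist_force: [-4.5, -0.4, 10.1]
finger_gap: 0.003
grasp_force: 5.2
```

Request:
{"op": "servo_tool", "data": {"rows": [{"dp":[0,0,0.04],"roll":0},{"dp":[0,0,0.04],"roll":0},{"dp":[0,0,0.04],"roll":0},{"dp":[0,0,0],"roll":0},{"dp":[0,0,0],"roll":0}]}}

```text
clock: 4.7
position: [0.5679, -0.0662, 0.0658]
orientation: [[-0.923, 0.384, -0.0], [0.384, 0.923, 0.001], [0.001, 0.0, -1.0]]
wrist_force: [-4.3, 0.5, 12.3]
finger_gap: 0.005
grasp_force: 6.2
```

Request:
{"op": "servo_tool", "data": {"rows": [{"dp":[0,0,0.04],"roll":0},{"dp":[0,0,0],"roll":0},{"dp":[0,0.05,0],"roll":0},{"dp":[0,0.1,0],"roll":0},{"dp":[0,0.15,0],"roll":0}]}}

```text
clock: 5.2
position: [0.5707, -0.0596, 0.0649]
orientation: [[-0.923, 0.384, -0.001], [0.384, 0.923, 0.0], [0.001, -0.0, -1.0]]
wrist_force: [-5.5, 0.1, 12.2]
finger_gap: 0.005
grasp_force: 6.6
```

Request:
{"op": "servo_tool", "data": {"rows": [{"dp":[0,0.2,0],"roll":0},{"dp":[0,0.2,0],"roll":0},{"dp":[0,0.2,0],"roll":0},{"dp":[0,0.2,0],"roll":0},{"dp":[0,0.2,0],"roll":0}]}}

```text
clock: 5.7
position: [0.5806, -0.0362, 0.0649]
orientation: [[-0.923, 0.384, -0.0], [0.384, 0.923, 0.0], [0.0, 0.0, -1.0]]
wrist_force: [-4.4, 0.5, 12.5]
finger_gap: 0.003
grasp_force: 6.5
```

Request:
{"op": "servo_tool", "data": {"rows": [{"dp":[0,0.2,0],"roll":0},{"dp":[0,0.2,0],"roll":0},{"dp":[0,0.2,0],"roll":0},{"dp":[0,0.2,0],"roll":0},{"dp":[0,0.2,0],"roll":0}]}}

```text
clock: 6.2
position: [0.5904, -0.0131, 0.065]
orientation: [[-0.923, 0.384, 0.0], [0.384, 0.923, 0.0], [-0.0, 0.0, -1.0]]
wrist_force: [-4.6, 0.1, 12.4]
finger_gap: 0.008
grasp_force: 6.5
```

Request:
{"op": "servo_tool", "data": {"rows": [{"dp":[0,0.2,0],"roll":0},{"dp":[0,0.2,0],"roll":0},{"dp":[0,0.2,0],"roll":0},{"dp":[0,0.2,0],"roll":0},{"dp":[0,0.2,0],"roll":0}]}}

```text
clock: 6.7
position: [0.6002, 0.01, 0.0651]
orientation: [[-0.923, 0.384, 0.001], [0.384, 0.923, 0.0], [-0.0, 0.0, -1.0]]
wrist_force: [-3.5, -0.2, 13.1]
finger_gap: 0.007
grasp_force: 6.5
```

Request:
{"op": "servo_tool", "data": {"rows": [{"dp":[0,0.2,0],"roll":0},{"dp":[0,0.2,0],"roll":0},{"dp":[0,0.2,0],"roll":0},{"dp":[0,0.2,0],"roll":0},{"dp":[0,0.2,0],"roll":0}]}}

```text
clock: 7.2
position: [0.61, 0.033, 0.0652]
orientation: [[-0.923, 0.384, 0.001], [0.384, 0.923, 0.0], [-0.001, 0.001, -1.0]]
wrist_force: [-3.0, -1.0, 13.1]
finger_gap: 0.005
grasp_force: 6.4
```

```bash
python3 - <<'E'
from h import *
print(sensors.get_obs()["position"])
t=vision.capture("top");s=vision.capture("side")
cv2.imwrite("pics/e.png",np.hstack([cv2.resize(t[110:250,160:340],(400,311)),cv2.resize(s[110:235,230:390],(400,311))]))
E
```

```text
[0.60995675 0.03304388 0.06519799]
```

View pics/e.png

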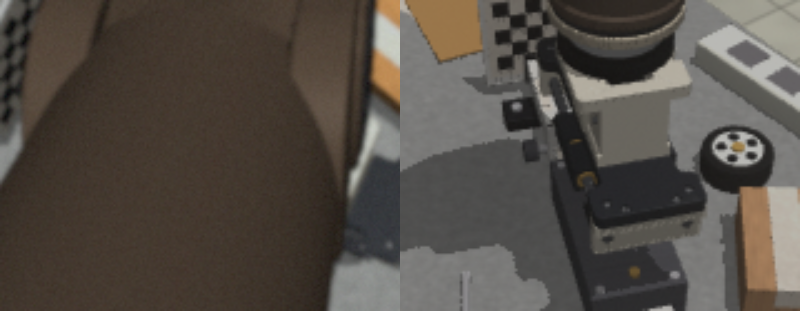

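The carriage is riding along with the pad down. The stop block and clamping screw are still ahead, and the loose things are undisturbed. I'll continue, slowing near the stop.

Request:
{"op": "servo_tool", "data": {"rows": [{"dp":[0,0.2,0],"roll":0},{"dp":[0,0.2,0],"roll":0},{"dp":[0,0.2,0],"roll":0},{"dp":[0,0.2,0],"roll":0},{"dp":[0,0.2,0],"roll":0}]}}

```text
clock: 7.8
position: [0.6198, 0.0561, 0.0653]
orientation: [[-0.923, 0.384, 0.001], [0.384, 0.923, 0.0], [-0.001, 0.001, -1.0]]
wrist_force: [-2.6, -0.4, 13.2]
finger_gap: 0.008
grasp_force: 6.4
```

Request:
{"op": "servo_tool", "data": {"rows": [{"dp":[0,0.1,0],"roll":0},{"dp":[0,0.08,0],"roll":0},{"dp":[0,0.08,0],"roll":0},{"dp":[0,0.08,0],"roll":0},{"dp":[0,0.08,0],"roll":0}]}}

```text
clock: 8.3
position: [0.6238, 0.0657, 0.0653]
orientation: [[-0.923, 0.384, 0.001], [0.384, 0.923, 0.0], [-0.001, 0.001, -1.0]]
wrist_force: [-2.8, -0.5, 12.4]
finger_gap: 0.005
grasp_force: 6.4
```

Request:
{"op": "servo_tool", "data": {"rows": [{"dp":[0,0.04,0],"roll":0},{"dp":[0,0.04,0],"roll":0},{"dp":[0,0.04,0],"roll":0},{"dp":[0,0.04,0],"roll":0},{"dp":[0,0.04,0],"roll":0}]}}

```text
clock: 8.8
position: [0.6256, 0.0698, 0.0653]
orientation: [[-0.923, 0.384, 0.001], [0.384, 0.923, -0.0], [-0.001, 0.0, -1.0]]
wrist_force: [-3.8, -2.9, 12.8]
finger_gap: 0.009
grasp_force: 6.4
```

Request:
{"op": "servo_tool", "data": {"rows": [{"dp":[0,0.03,0],"roll":0},{"dp":[0,0.03,0],"roll":0},{"dp":[0,0.03,0],"roll":0},{"dp":[0,0,0],"roll":0},{"dp":[0,0,0],"roll":0}]}}

```text
clock: 9.3
position: [0.6256, 0.07, 0.065]
orientation: [[-0.923, 0.386, -0.001], [0.386, 0.923, -0.002], [-0.0, -0.002, -1.0]]
wrist_force: [-4.7, -5.7, 12.8]
finger_gap: 0.003
grasp_force: 6.5
```

Forward motion has stopped while the force along the rail climbs to about 7 N, so the nose is against the stop. Lifting straight off.

Request:
{"op": "servo_tool", "data": {"rows": [{"dp":[0,0,-0.06],"roll":0},{"dp":[0,0,-0.06],"roll":0},{"dp":[0,0,-0.1],"roll":0},{"dp":[0,0,-0.2],"roll":0},{"dp":[0,0,-0.5],"roll":0}]}}

```text
clock: 9.8
position: [0.6251, 0.0727, 0.0866]
orientation: [[-0.924, 0.384, -0.002], [0.384, 0.924, -0.0], [0.002, -0.001, -1.0]]
wrist_force: [-1.0, -0.7, -0.7]
finger_gap: 0.003
grasp_force: 0.0
```

Request:
{"op": "servo_tool", "data": {"rows": [{"dp":[0,0,-0.9],"roll":0},{"dp":[0,0,-0.9],"roll":0},{"dp":[0,0,-0.9],"roll":0},{"dp":[0,0,-0.9],"roll":0},{"dp":[0,0,-0.9],"roll":0}]}}

```text
clock: 10.3
position: [0.6259, 0.0728, 0.2014]
orientation: [[-0.924, 0.383, 0.001], [0.383, 0.924, 0.0], [-0.0, 0.001, -1.0]]
wrist_force: [0.2, 0.7, 0.5]
finger_gap: 0.006
grasp_force: 0.0
```

Request:
{"op": "servo_tool", "data": {"rows": [{"dp":[0.9,-0.9,-0.5],"roll":0},{"dp":[0.9,-0.9,-0.5],"roll":0},{"dp":[0.9,-0.9,-0.5],"roll":0},{"dp":[0.9,-0.9,0],"roll":0},{"dp":[0.9,-0.9,0],"roll":0}]}}

```text
clock: 10.8
position: [0.478, 0.0115, 0.2383]
orientation: [[-0.924, 0.383, 0.002], [0.383, 0.924, 0.001], [-0.001, 0.001, -1.0]]
wrist_force: [1.0, 1.0, -0.3]
finger_gap: 0.007
grasp_force: 0.0
```

Request:
{"op": "servo_tool", "data": {"rows": [{"dp":[0.9,-0.9,0],"roll":0},{"dp":[0.9,-0.9,0],"roll":0},{"dp":[0.5,-0.5,0],"roll":0},{"dp":[0,0,0],"roll":0},{"dp":[0,0,0],"roll":0}]}}

```text
clock: 11.3
position: [0.4044, -0.0189, 0.238]
orientation: [[-0.924, 0.384, 0.002], [0.384, 0.924, 0.001], [-0.001, 0.001, -1.0]]
wrist_force: [-0.6, 0.1, -0.1]
finger_gap: 0.004
grasp_force: 0.0
```

```bash
python3 - <<'E'
from h import *
t=vision.capture("top");s=vision.capture("side")
cv2.imwrite("pics/f.png",np.hstack([cv2.resize(t[90:250,160:360],(400,320)),cv2.resize(s[100:260,230:430],(400,320))]))
cv2.imwrite("pics/top2.png",t)
for r in pad(t,(270,160,325,210),35): print(r,ray("top",r[0],.069).round(4))
E
```

```text
(array([276.1, 182.2]), array([21.9, 23. ]), 21.8) [0.6245 0.0666 0.069 ]
```

View pics/f.png

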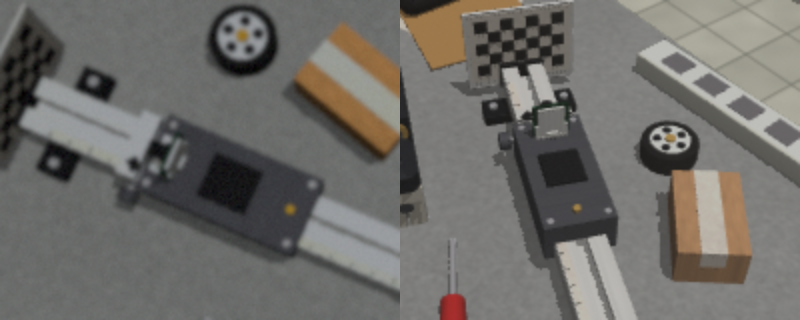

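The carriage front appears to meet the stop, with everything else in place. My pad window clipped the pad, so I'll re-measure and zoom in on the gap.

```bash
python3 - <<'E'
from h import *
t=cv2.imread("pics/top2.png")
for r in pad(t,(255,160,300,210),35):
    q=ray("top",r[0],.069);print(r,q.round(4),(q-[.5681,-.0664,.069])@[.384,.923,0])
a=cv2.imread("pics/top0.png")
cv2.imwrite("pics/g.png",np.hstack([cv2.resize(x[135:195,205:265],(395,395),interpolation=cv2.INTER_CUBIC) for x in(a,t)]))
E
```

```text
(array([274.3, 181.4]), array([25.6, 23. ]), 23.2) [0.6259 0.0698 0.069 ] 0.14791150156535193
```

View pics/g.png

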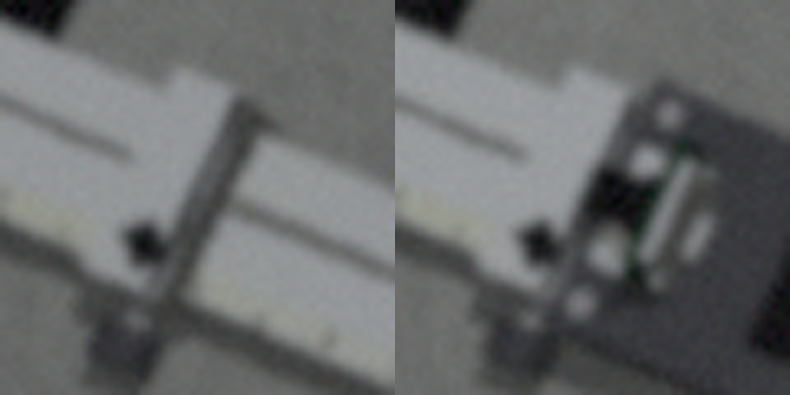

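The carriage is flush with the stop. The diamond mark hasn't moved (crop (147,243) before, (540-395,243) after), and the travel of 148 mm agrees with where the force rose. Handing in.

```bash
python3 -c "
from rig import close_job
print(close_job())"
```

```text
the job is handed in; nothing more can be done
None
```

The carriage was slid 148 mm with the pad held down until it met the stop, the pad was released, and the arm is clear; the final images show the carriage flush with the stop and the stop unmoved, and the job is handed in with no verdict returned.

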